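# Push the rejected cream jar through the reject bin's flap

### The arm

A 6-joint arm with a two-finger parallel gripper is mounted at the origin on the work surface. World frame = base frame: x ahead of the robot, y to its left, z up, the work surface at z = 0. Lengths are in m, angles in rad, forces in N, time in s.
With the tool pointing down it reaches from about 0.325 to 0.775 m from the base axis. Payload 5.5 kg.
Tool frame: the origin (TCP) lies midway between the tips of the shut fingers; the grasp point (between the pads) lies 19 mm behind it (robot.grip_point_offset is the distance from the TCP to the grasp point, in m); z points along the fingers, y is the line along which they close (so a half turn about z gives the same grasp; the last joint's range is limited). The gripper opens to 88 mm and grips with 3 to 60 N. Pads are 20 mm wide; open, the fingers measure 115 mm over their backs; the gripper's body (75 mm by 178 mm) begins 61 mm behind the grasp point.
Start: joints at [-1.234, 0.091, 1.231, -0, 1.82, -0.057], TCP at [0.23, -0.554, 0.223] pointing down, gripper open.
Joint ranges: [-2.87, 2.87], [-0.86, 2.18], [0.17, 2.46], [-1.51, 4.65], [0.06, 2.69], [-2.65, 2.65]. Speed limits (rad/s): [2.57, 2.57, 3.01, 3.14, 3.14, 3.14].

### API

Orientations are given as a rotation vector (axis times angle).
In Python, from station import robot, optics, order gives the robot as it stands.
- The arm moves only by the tool move_arm, never from a script. Its argument "motion" is one flat list of numbers, 7 for each row, row after row: the opening, from -1 (shut) to 1 (fully open), so that 0 is half open, then the shift along the tool's x, y, z in mm, then the turn, a rotation vector about the tool's x, y, z in rad. In form: [gripper, dx, dy, dz, rx, ry, rz, gripper, dx, dy, dz, rx, ry, rz, ...]. A call has 1 to 12 rows; each row shifts and turns the commanded pose from where the row before left it, along the tool's axes as they then stand; what a row does not reach is not made up. A row lasts 1/10 s, in which the tool goes at most 50 mm and 8.59 degrees, less where a joint would pass 70% of its speed; a pose out of reach is approached as far as the arm can. A call is refused whole if a number of a shift passes 50 or a number of a turn 0.15, either way. A call with a gripper value outside its range is refused whole. The fingers move at their own pace and stop on an object; the grip force is fixed at half the most. Time passes only in rows, so rows that do not move let the fingers close. It gives the time, the measured TCP pose, the force, the opening and the grip force at its end, in the units of the state.
- robot.observe(): the state, without advancing time (a new reading comes with each control period).
- optics.camera(name): name is "scene" or "top" or "wrist"; returns a dict with "image" (384x512x3 uint8, red, green, blue), "range_z" (384x512 float32, m along the optical axis (not along the pixel's ray), 0 where there is no reading), "vertical_fov" (degrees; the focal length in pixels is half the picture's height over the tangent of half this angle, whatever the lens; pixels are square), "cx", "cy" (the principal point, pixels), "R" (3x3) and "t" (3): a world point X has camera coordinates R X + t. Camera axes: x right, y down, z forward; pixel columns grow to the right and rows downward; lengths in m; the calibration is good to about 2 mm. A picture is of the moment at which its call begins.
- order.finish_job(): hands the job in; it is judged then, once.
The state is a dict: "time": time; "joint_pos": joint angles; "dq": joint speeds; "tau": joint torques, N m; "tcp_pos": TCP position; "orientation": TCP orientation; "force": force on the tool from outside, world axes, zero at the start; "torque": the same for the moment, N m; "gripper_width": opening from 0.0 (shut) to 1.0 (fully open); "finger_force": force on a finger pad.
Only numpy, scipy, OpenCV 4.12 (cv2) and the standard library are available. Lean on these libraries where they do the work, as an engineer would, in place of code of your own. Each camera call takes 0.05 s, during which the arm holds its last target. There are 200 camera calls.

### The job

Final inspection of the cream jars on the light table: the jar with the red dot on its lid is a reject. Push it through the red flap of the reject bin at the end of the table, so that it goes down into the bin and the flap falls shut behind it. Leave the other jars on the table where they stand.

Things in the scene. Friction and masses are not known exactly. Their poses are not given: they have to be found in the camera images.
- reject_jar_mid (a point): Centre (22.5 mm above its underside) of the rejected jar: an upright closed round cream jar 52 mm across, 45 mm high, about 90 g, blue pot, black lid with a 30 mm red dot on top. Its z axis is the jar's axis. It stands in any one of the four places on the light table, the good jars in the others.
- good_jar_a_mid (a point): Centre of a good jar: same size and colours, plain black lid without a dot. Leave it where it stands.
- good_jar_b_mid (a point): Centre of another good jar, same as good_jar_a.
- good_jar_c_mid (a point): Centre of the third good jar, same as good_jar_a.
- gate (a point): Middle of the sill where the light table's white top ends and the mouth of the reject bin begins, at the height of that top (85 mm above the bench). Its axes: y level, along the table into the bin; z up; x across. A polished steel slide falls away from the sill at 41 degrees: a jar pushed till its middle is about 10 mm past the sill tips over and slides down by itself.
- table_mid (a point): Middle of the light table's white top, 220 mm before the sill; axes as the gate's. The top is level, 290 mm wide (x), 440 mm long (y), with a 6 mm lip round three sides and a flush polished steel edge at the sill. The four jars stand on it near x = -90 or 90, y = -145 or -35 mm; the aisle between the two rows is free.
- rails (a point): Middle between the two low dark steel guide rails (10 mm high, 5 mm thick) on the white top, 55 mm before the sill, at the height of the top; axes as the gate's. From here to the sill they run straight, 75 mm apart; towards the table (to y = -80 mm) they spread to 170 mm apart.
- lintel (a point): Middle of the upper face of the steel lintel over the mouth, 80 mm above the white top and 10 mm past the sill; axes as the gate's. The lintel and the two posts under it are 8 mm thick (y), the lintel 10 mm high, the posts 92 mm apart. Nothing of the bin or its lid is higher than this point.
- bin_floor (a point): Middle of the bin's floor, 117 mm past the sill and 73 mm below the white top; axes as the gate's. The bin is 136 mm wide (x) and 230 mm long (y), shut all round by clear walls and a locked clear lid; its only way in is the flap. An earlier reject lies on the floor at the far end, upside down.
- flap (a joint): Red plastic flap in the mouth, 84 mm wide, 56 mm high, 25 g; level hinge 65 mm above the white top, 14 mm past the sill. 0 = shut (leaning 8 degrees inwards on its stop, lower edge 7 mm above the top); grows in rad as its lower edge swings into the bin, to 1.45. It swings inwards only, yields to a very light push and falls shut by its own weight.
Not all that is in view belongs to the job. Leave any pink or yellow look-alike of the part that bears reject_jar_mid alone.

How it is judged:
By the outcome, as a careful person would: the job done as asked, in the order asked, and still so for the second after the job is handed in, with the robot touching nothing.
It also fails if it takes over 48 s, if anything falls off the work surface, if the arm or the gripper's body presses on something with over 40 N, if the wrist force passes 120 N, or if a joint passes its speed limit or range.

## Working session

There is one attempt and no reset: what is moved stays moved. The work goes in short steps, Python scripts to look and compute and a tool call to move; the robot and the scene stay as the last step left them, time stands still between calls to the robot, and variables do not carry over. Pictures are saved under pics/ and viewed, at most 10 in all, crops included, and the job is handed in when it is done.

Besides the shell and the picture viewer there is one more tool, called after ">>>" by a JSON object that holds its "api" and its "payload". move_arm: Moves the arm, as the interface text tells. Its arguments: {"type":"object","properties":{"motion":{"type":"array","items":{"type":"number"}}},"required":["motion"]}

```bash
mkdir -p pics
cat > h.py <<'E'
from station import robot, optics, order
import numpy as np, cv2
def cam(n):
    c=optics.camera(n); c['f']=192/np.tan(np.radians(c['vertical_fov'])/2); return c
def world(c,u,v,z=None):
    d=np.array([(u-c['cx'])/c['f'],(v-c['cy'])/c['f'],1]);R=np.array(c['R']);t=np.array(c['t'])
    o=-R.T@t; r=R.T@d
    if z is not None: return o+r*(z-o[2])/r[2]
    return o+r*c['range_z'][int(round(v)),int(round(u))]
def save(c,n): cv2.imwrite(f'pics/{n}.png',c['image'][:,:,::-1])
E
python3 - <<'E'
from h import *
import pickle
a=cam('top');b=cam('scene');save(a,'top')
cv2.imwrite('pics/scene.png',b['image'][:,:,::-1])
pickle.dump((a,b),open('c.pkl','wb'))
print(robot.observe()); print(a['vertical_fov'],a['cx'],a['cy'],np.array(a['R']).round(3),a['t'])
E
```

```text
{'time': 0.1, 'joint_pos': array([-1.23371996e+00,  9.17935774e-02,  1.23172931e+00,  1.01520175e-05,
        1.81977101e+00, -5.66862300e-02]), 'dq': array([-0.00155825, -0.00074406, -0.00157672, -0.00080193, -0.00068715,
        0.00111312]), 'tau': array([ 3.26788031e-03, -4.47856951e+01, -4.07570386e+01,  6.99690962e-02,
        2.84508511e-02, -1.08836291e-04]), 'tcp_pos': array([ 0.23012725, -0.55384719,  0.22163436]), 'orientation': array([-3.07924734e+00, -6.14206747e-01,  3.57919168e-04]), 'force': array([-0.06927618, -0.08871411,  0.08870365]), 'torque': array([-0.03470189,  0.06610506, -0.00076213]), 'finger_force': 0.0, 'gripper_width': 1.0018627300669327}
46.352969117600225 256.25598091466145 193.36659102496418 [[-0.03  -0.999 -0.024]
 [-0.998  0.031 -0.056]
 [ 0.057  0.022 -0.998]] [0.04706846 0.45142089 1.28121842]
```

View pics/top.png

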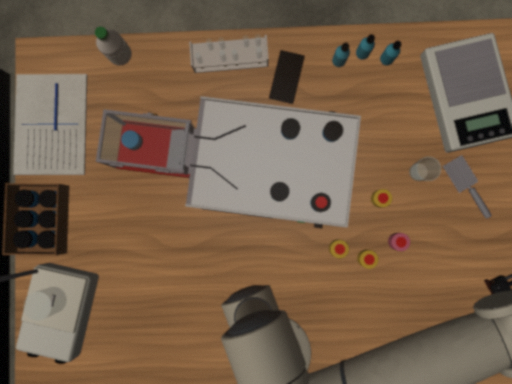

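View pics/scene.png

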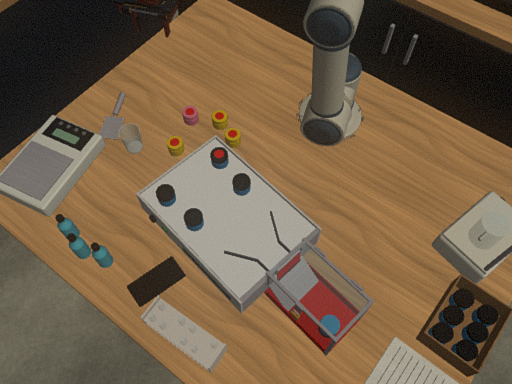

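The reject is the black lid with a red dot, on the light table at top pixel (320,202). These could be mistaken for it:
- Yellow look-alikes at (382,198), (340,249) and (369,259), and a pink one at (400,242).
- Plain good jars at (290,128), (333,131) and (280,191).

The sill is on the left, at about column 193.

Run:
```python
from h import *
import pickle
from scipy.spatial.transform import Rotation as Ro
a,b=pickle.load(open('c.pkl','rb'))
im=a['image']; cv2.imwrite('pics/crop.png',cv2.resize(im[85:235,170:370,::-1],None,fx=4,fy=4,interpolation=cv2.INTER_CUBIC))
P={}
for n,(u,v) in dict(rej=(320,202),g1=(290,128),g2=(333,131),g3=(280,191)).items():
    w=im[v-16:v+17,u-16:u+17].astype(int); m=((w.max(2)<60)|((w[...,0]>130)&(w[...,1]<70))).astype(np.uint8)
    k,l,s,c=cv2.connectedComponentsWithStats(m); i=1+s[1:,4].argmax()
    P[n]=world(a,u-16+c[i][0],v-16+c[i][1],.13); print(n,s[i],P[n].round(4),world(a,u,v).round(3))
for q in [(203,98),(359,116),(349,226),(188,206),(250,150)]: print(q,world(a,*q,.085).round(4),world(a,*q).round(4))
print(Ro.from_rotvec(robot.observe()['orientation']).as_matrix().round(3))
```

```text
rej [  8   8  18  17 102] [ 0.4172 -0.1336  0.13  ] [ 0.418 -0.135  0.131]
g1 [  8   7  17  19 261] [ 0.6157 -0.0635  0.13  ] [ 0.617 -0.064  0.127]
g2 [  7   7  18  19 272] [ 0.6052 -0.1751  0.13  ] [ 0.605 -0.177  0.128]
g3 [  7   8  17  17 228] [ 0.45   -0.0297  0.13  ] [ 0.45  -0.032  0.126]
(203, 98) [0.7173 0.1713 0.085 ] [0.7162 0.1708 0.089 ]
(359, 116) [ 0.6519 -0.2557  0.085 ] [ 0.6504 -0.2543  0.0915]
(349, 226) [ 0.3525 -0.2161  0.085 ] [ 0.3508 -0.2305  0.0054]
(188, 206) [0.4198 0.2192 0.085 ] [0.4197 0.2187 0.0879]
(250, 150) [0.5681 0.0454 0.085 ] [0.5677 0.0453 0.0879]
[[ 0.923  0.384 -0.001]
 [ 0.384 -0.923  0.002]
 [ 0.    -0.002 -1.   ]]
```

View pics/crop.png

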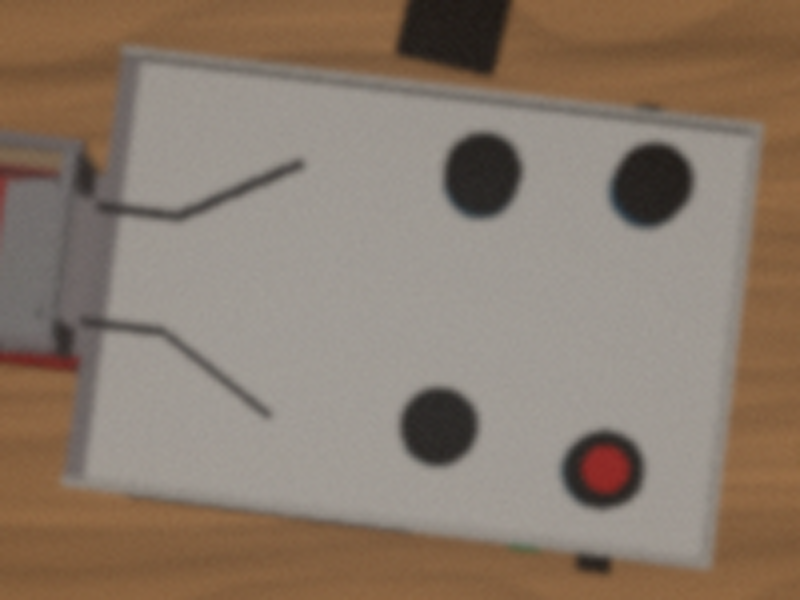

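The crop shows the red-dot jar at crop pixel (605,470), alone in its corner. The rail gap is at crop (90,263). I'll grasp it across the table, carry it into the aisle, then push.

>>> {"api": "move_arm", "payload": {"motion": [1,33.4,-31.6,0,0,0,0,1,33.4,-31.6,0,0,0,0,1,33.4,-31.6,0,0,0,0,1,33.4,-31.6,0,0,0,0,1,33.4,-31.6,0,0,0,0,1,33.4,-31.6,0,0,0,0,1,33.4,-31.6,0,0,0,0,1,33.4,-31.6,0,0,0,0,1,33.4,-31.6,0,0,0,0,1,33.4,-31.6,0,0,0,0]}}

```text
time: 1.1
tcp_pos: [0.4176, -0.1323, 0.2224]
orientation: [3.081, 0.614, -0.0]
force: [0.8, -0.4, -0.6]
gripper_width: 0.995
finger_force: 0.0
```

>>> {"api": "move_arm", "payload": {"motion": [1,0,0,0,0,0,-0.146,1,0,0,0,0,0,-0.146,1,0,0,0,0,0,-0.146,1,0,0,0,0,0,-0.146,1,0,0,0,0,0,-0.146,1,0,0,0,0,0,-0.146,1,0,0,0,0,0,-0.146,1,0,0,0,0,0,0]}}

```text
time: 1.9
tcp_pos: [0.4172, -0.134, 0.2222]
orientation: [-2.385, -2.044, 0.001]
force: [-0.2, 0.0, -0.4]
gripper_width: 0.998
finger_force: 0.0
```

```bash
cat > st.py <<'E'
from h import *
from scipy.spatial.transform import Rotation as Ro
G=np.array([.5686,.1953,.085]);Y=np.array([.152,.9884,0]);X=np.array([.9884,-.152,0])
s=robot.observe();M=Ro.from_rotvec(s['orientation']).as_matrix();p=s['tcp_pos']
def to(t): return (M.T@(np.array(t)-p)*1000).round(1)
def gate(q): q=np.asarray(q)-G; return (np.array([q@X,q@Y,q[2]])*1000).round(1)
print('t',s['time'],'tcp gate-frame',gate(p),'M',M.round(3).tolist(),'yaw err',np.degrees(np.arcsin(np.cross(M[:,1],X)[2])).round(2))
E
python3 - <<'E'
from st import *
c=cam('wrist');save(c,'w1')
im=c['image'].astype(int)
m=((im[...,0]>120)&(im[...,1]<80)&(im[...,2]<80)).astype(np.uint8)
k,l,st,ce=cv2.connectedComponentsWithStats(m)
for i in range(1,k):
    if st[i,4]>150: print(ce[i],st[i,4],world(c,*ce[i],.13).round(4))
print(to([.4172,-.1336,.1]))
E
```

```text
t 1.9 tcp gate-frame [ -99.5 -348.5  137.2] M [[0.153, 0.988, -0.001], [0.988, -0.153, 0.0], [0.0, -0.001, -1.0]] yaw err 0.06
[257.95410628 198.15217391] 828 [ 0.4206 -0.1369  0.13  ]
[199.64954683 347.75528701] 331 [ 0.3372 -0.2871  0.13  ]
[  0.4  -0.  122.2]
```

View pics/w1.png

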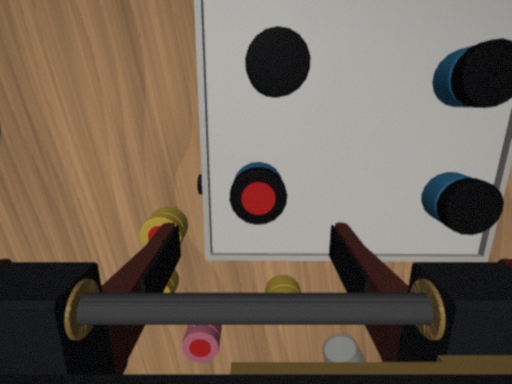

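The wrist picture shows the red-dot jar at (258,198), straight ahead between the fingers, with clear space on both sides. Going down and gripping.

>>> {"api": "move_arm", "payload": {"motion": [1,-1,2,30,0,0,0,1,0,0,30,0,0,0,1,0,0,30,0,0,0,1,0,0,20,0,0,0,1,0,0,12,0,0,0,1,0,0,0,0,0,0,0,0,0,0,0,0,0,-1,0,0,0,0,0,0,-1,0,0,0,0,0,0,-1,0,0,0,0,0,0,-1,0,0,0,0,0,0]}}

```text
time: 3.05
tcp_pos: [0.4195, -0.1355, 0.1011]
orientation: [2.386, 2.042, 0.001]
force: [1.1, -0.1, 3.0]
gripper_width: 0.589
finger_force: 30.3
```

>>> {"api": "move_arm", "payload": {"motion": [-1,0,0,0,0,0,0,-1,0,0,0,0,0,0,-1,0,0,0,0,0,0,-1,0,0,0,0,0,0]}}

```text
time: 3.45
tcp_pos: [0.4195, -0.1355, 0.1011]
orientation: [2.386, 2.042, 0.001]
force: [-0.3, 0.5, 3.2]
gripper_width: 0.587
finger_force: 30.0
```

>>> {"api": "move_arm", "payload": {"motion": [-1,0,0,-15,0,0,0,-1,0,0,-25,0,0,0,-1,0,0,-25,0,0,0,-1,0,20,0,0,0,0,-1,0,30,0,0,0,0,-1,10,30,0,0,0,0,-1,30,17,0,0,0,0,-1,40,0,0,0,0,0,-1,40,0,0,0,0,0,-1,40,0,0,0,0,0,-1,40,0,0,0,0,0,-1,20,0,0,0,0,0]}}

```text
time: 4.65
tcp_pos: [0.5488, 0.07, 0.1658]
orientation: [-2.383, -2.045, 0.0]
force: [-0.0, -0.0, -0.9]
gripper_width: 0.589
finger_force: 30.0
```

Run:
```python
from st import *
c=cam('wrist');save(c,'w2')
print(s['gripper_width'])
```

```text
t 4.65 tcp gate-frame [  -0.5 -126.9   80.8] M [[0.152, 0.988, -0.001], [0.988, -0.152, 0.001], [0.001, -0.001, -1.0]] yaw err -0.0
0.5894843941128713
```

View pics/w2.png

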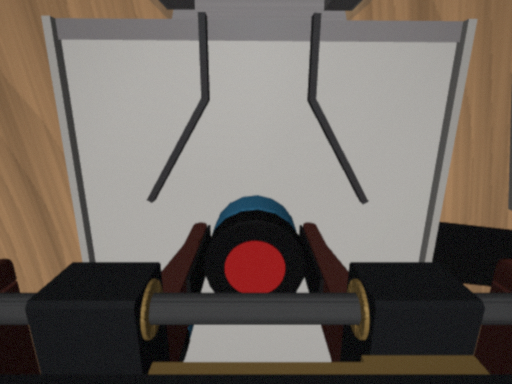

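The wrist picture shows the jar held at (255,265), with the rail bends at (208,98) and (312,98), so it is centred on the rails. Setting it down and releasing.

>>> {"api": "move_arm", "payload": {"motion": [-1,0,2,25,0,0,0,-1,0,0,25,0,0,0,-1,0,0,10,0,0,0,-1,0,0,4,0,0,0,-1,0,0,0,0,0,0,0.5,0,0,0,0,0,0,0.5,0,0,0,0,0,0,0.5,0,0,0,0,0,0,0.5,0,0,0,0,0,0,0.5,0,0,0,0,0,0]}}

```text
time: 5.7
tcp_pos: [0.5511, 0.0667, 0.1018]
orientation: [2.387, 2.043, 0.0]
force: [0.5, -0.1, -0.6]
gripper_width: 0.75
finger_force: 0.0
```

Run:
```python
from st import *
c=cam('wrist')
c2=cam('top')
# rail dark pixels between table corners in wrist: print rail column centres near upper rows
for v in (10,20,30,40,50,60,80,100,120):
    g=c['image'][v].astype(int).max(1); d=np.where(g[130:400]<75)[0]+130
    if len(d): 
        gr=np.split(d,np.where(np.diff(d)>2)[0]+1); print(v,[ (round(x.mean(),1),gate(world(c,x.mean(),v,.095)).tolist()) for x in gr if len(x)<25][:4])
print(s['gripper_width'],s['force'])
```

```text
t 5.7 tcp gate-frame [   2.2 -129.8   16.8] M [[0.154, 0.988, 0.0], [0.988, -0.154, -0.0], [0.0, 0.0, -1.0]] yaw err 0.14
10 [(np.float64(176.0), [-35.5, -8.4, 10.0]), (np.float64(333.0), [42.0, -8.5, 10.0])]
20 [(np.float64(177.0), [-35.3, -12.8, 10.0]), (np.float64(332.0), [41.8, -12.9, 10.0])]
30 [(np.float64(177.5), [-35.4, -17.2, 10.0]), (np.float64(331.5), [41.9, -17.4, 10.0])]
40 [(np.float64(178.0), [-35.4, -21.8, 10.0]), (np.float64(330.5), [41.7, -22.0, 10.0])]
50 [(np.float64(178.5), [-35.5, -26.4, 10.0]), (np.float64(330.0), [41.8, -26.6, 10.0])]
60 [(np.float64(179.5), [-35.4, -31.1, 10.0]), (np.float64(329.5), [41.8, -31.3, 10.0])]
80 [(np.float64(180.5), [-35.5, -40.8, 10.0]), (np.float64(328.0), [41.7, -41.0, 10.0])]
100 [(np.float64(176.0), [-38.6, -50.8, 10.0]), (np.float64(331.5), [44.2, -51.0, 10.0])]
120 [(np.float64(166.0), [-44.8, -61.2, 10.0]), (np.float64(342.0), [50.6, -61.4, 10.0])]
0.7497774963557874 [ 0.51531122 -0.08184594 -0.62966875]
```

>>> {"api": "move_arm", "payload": {"motion": [0.5,0,0,-20,0,0,0,0.5,0,0,-35,0,0,0,0.5,-5,1,-10,0,0,0,-0.4,-30,0,0,0,0,0,-0.4,-25,0,0,0,0,0,-0.4,0,0,0,0,0,0,-0.4,0,0,15,0,0,0,-0.4,0,0,25,0,0,0,-0.4,0,0,25,0,0,0,-0.4,0,0,0,0,0,0]}}

```text
time: 6.8
tcp_pos: [0.5401, 0.0083, 0.0958]
orientation: [-2.381, -2.04, 0.01]
force: [1.0, 0.1, 0.1]
gripper_width: 0.296
finger_force: 0.0
```

Run:
```python
from st import *
c=cam('wrist');save(c,'w3'); print(s['gripper_width'],s['force'])
```

```text
t 6.8 tcp gate-frame [   0.2 -189.2   10.8] M [[0.153, 0.988, -0.009], [0.988, -0.153, 0.001], [-0.001, -0.009, -1.0]] yaw err 0.08
0.2961294590901351 [0.99112942 0.08003632 0.10752476]
```

View pics/w3.png

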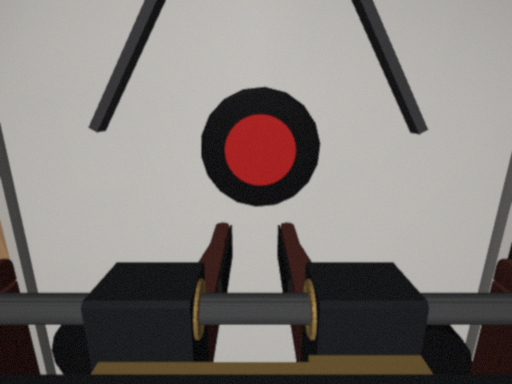

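The jar stands upright at (260,147), straight ahead of the two fingertips and between the rails. Pushing.

>>> {"api": "move_arm", "payload": {"motion": [-0.4,8,1,-5,0,0,0,-0.4,8,1,0,0,0,0,-0.4,8,1,0,0,0,0,-0.4,10,0,0,0,0,0,-0.4,12,0,0,0,0,0,-0.4,12,0,0,0,0,0,-0.4,12,0,0,0,0,0,-0.4,12,0,0,0,0,0,-0.4,12,0,0,0,0,0,-0.4,12,0,0,0,0,0,-0.4,10,0,0,0,0,0,-0.4,0,0,0,0,0,0]}}

```text
time: 8.05
tcp_pos: [0.5636, 0.123, 0.1064]
orientation: [-2.385, -2.044, -0.0]
force: [-0.1, -1.5, 0.3]
gripper_width: 0.3
finger_force: 0.0
```

Run:
```python
from st import *
c=cam('wrist'); print(s['gripper_width'],s['force'])
im=c['image'].astype(int)
m=((im[...,0]>120)&(im[...,1]<80)&(im[...,2]<80)).astype(np.uint8)
k,l,st,ce=cv2.connectedComponentsWithStats(m)
for i in range(1,k):
    if st[i,4]>150: print(ce[i],st[i,4],gate(world(c,*ce[i],.13)))
save(c,'w4')
```

```text
t 8.05 tcp gate-frame [  6.  -72.3  21.4] M [[0.153, 0.988, -0.0], [0.988, -0.153, 0.001], [0.001, -0.001, -1.0]] yaw err 0.04
0.29963377122460555 [-0.06090372 -1.49305884  0.26163041]
[254.68197279 196.11156463] 2940 [  6.9 -37.7  45. ]
```

View pics/w4.png

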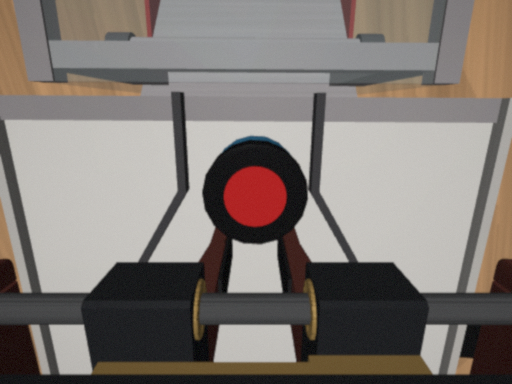

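The jar is at (255,195), about 38 mm before the sill, between the straight rails. Pushing on about 54 mm more.

>>> {"api": "move_arm", "payload": {"motion": [-0.4,8,-1,0,0,0,0,-0.4,10,-1,0,0,0,0,-0.4,10,0,0,0,0,0,-0.4,10,0,0,0,0,0,-0.4,8,0,0,0,0,0,-0.4,8,0,0,0,0,0,-0.4,0,0,0,0,0,0,-0.4,0,0,0,0,0,0,-0.4,0,0,0,0,0,0,-0.4,0,0,0,0,0,0]}}

```text
time: 9.1
tcp_pos: [0.57, 0.1747, 0.1067]
orientation: [2.387, 2.042, 0.0]
force: [-0.4, -0.6, -0.3]
gripper_width: 0.296
finger_force: 0.0
```

Run:
```python
from st import *
c=cam('wrist'); print(s['gripper_width'],s['force'])
save(c,'w5')
```

```text
t 9.1 tcp gate-frame [  4.5 -20.1  21.7] M [[0.155, 0.988, 0.0], [0.988, -0.155, -0.0], [-0.0, 0.0, -1.0]] yaw err 0.16
0.2959275966393778 [-0.42800336 -0.63633285 -0.31033831]
```

View pics/w5.png

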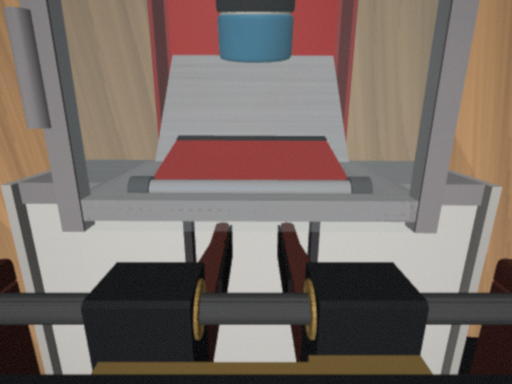

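The jar has gone down the slide (blue pot at about (255,35)) and the flap hangs red at (250,160). I'll back off and check from above.

>>> {"api": "move_arm", "payload": {"motion": [-0.4,-20,0,0,0,0,0,-0.4,-35,0,0,0,0,0,-0.4,-35,0,0,0,0,0,-0.4,-20,0,-30,0,0,0,-0.4,0,0,-45,0,0,0,-0.4,0,0,-45,0,0,0,-0.4,-45,-10,-20,0,0,0,-0.4,-45,-10,0,0,0,0,-0.4,-45,-10,0,0,0,0,-0.4,-45,-10,0,0,0,0,-0.4,0,0,0,0,0,0]}}

```text
time: 10.25
tcp_pos: [0.484, -0.1096, 0.247]
orientation: [2.392, 2.034, -0.002]
force: [0.0, 0.9, 0.5]
gripper_width: 0.301
finger_force: 0.0
```

Run:
```python
from st import *
a=cam('top');b=cam('scene')
k=lambda i:cv2.resize(i[:,:,::-1],(400,300),interpolation=cv2.INTER_CUBIC)
cv2.imwrite('pics/end.png',np.hstack([k(a['image'][60:240,80:320]),k(b['image'][180:360,180:420])]))
for n,(u,v) in dict(g1=(290,128),g2=(333,131),g3=(280,191)).items():
    w=a['image'][v-16:v+17,u-16:u+17].astype(int); m=(w.max(2)<60).astype(np.uint8)
    q,l,t,c=cv2.connectedComponentsWithStats(m)
    if q>1: i=1+t[1:,4].argmax(); print(n,t[i],world(a,u-16+c[i][0],v-16+c[i][1],.13).round(4))
```

```text
t 10.25 tcp gate-frame [ -37.2 -314.2  162. ] M [[0.161, 0.987, 0.0], [0.987, -0.161, -0.002], [-0.002, 0.001, -1.0]] yaw err 0.53
g1 [  8   7  23  26 348] [ 0.6122 -0.0694  0.13  ]
g2 [16  7  5  2  6] [ 0.6271 -0.1829  0.13  ]
g3 [  7   8  16  17 205] [ 0.4507 -0.0275  0.13  ]
```

View pics/end.png

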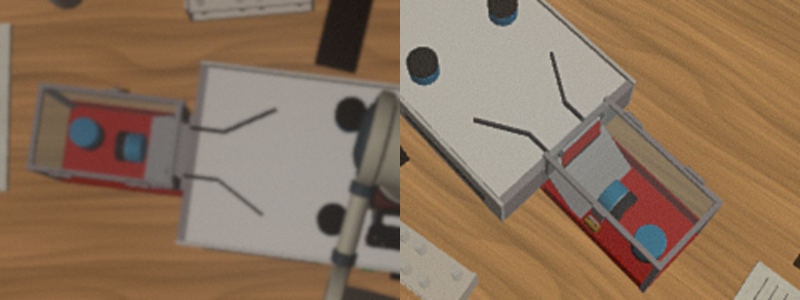

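The top and scene views show the reject lying in the bin (left (130,147), right (615,195)) and the flap shut at (580,140). The good jars I can see still stand; one is hidden behind the arm, which never went near it.

```bash
python3 -c "
from station import order
print(order.finish_job())"
```

```text
the job is handed in; nothing more can be done
None
```

The red-dot jar went through the flap and lies in the reject bin with the flap shut behind it. The good jars were left untouched, though the arm hid one of them in the final pictures. The job was handed in after about 10 s of robot time; no verdict came back.

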